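# Pick the plating ring that matches the order

## Robot

A 7-joint arm with a two-finger parallel gripper is mounted at the origin on a cart in front of the work surface, level with it; the furniture and walls round the work are solid. World frame = base frame: x ahead of the robot, y to its left, z up, the work surface at z = 0. Lengths are in m, angles in rad, forces in N, time in s.
With the tool pointing down it reaches from about 0.35 to 0.9 m from the base axis. Payload 8.1 kg.
Tool frame: the origin (TCP) lies midway between the tips of the shut fingers; the grasp point (between the pads) lies arm.tcp_to_grasp behind it (arm.tcp_to_grasp is the distance from the TCP to the grasp point, in m); z points along the fingers, y is the line along which they close (so a half turn about z gives the same grasp; the last joint's range is limited). The gripper opens to 92 mm and grips with 3 to 60 N. Pads are 19 mm wide; open, the fingers measure 130 mm over their backs; the gripper's body (75 mm by 190 mm) begins 47 mm behind the grasp point.
Start: joints at [1.063, 0.434, 0.025, 1.573, -0.012, 1.134, -0.075], TCP at [0.246, -0.575, 0.227] pointing down, gripper open.
Joint ranges: [-2.62, 2.62], [-0.44, 2.09], [-1.27, 1.32], [0.08, 2.57], [-1.32, 4.46], [0.12, 2], [-2.74, 2.74]. Speed limits (rad/s): [2.22, 2.22, 3.01, 3.01, 3.14, 3.14, 3.14].

## Interface

Orientations are given as a rotation vector (axis times angle).
In Python, from cell import observe, get_image, arm gives the robot as it stands. The module is installed in compiled form; this text tells all that it offers.
- The arm moves only by the tool drive_tool, never from a script. Its argument "steps" is a list of rows, each a list of 5 numbers: the closure, from 0 (fully open) to 1 (shut), then the shift along the world's x, y, z in mm, then the turn about the world's z in rad. In form: [[hand, x, y, z, roll], ...]. A call has 1 to 20 rows; each row shifts and turns the commanded pose from where the row before left it; what a row does not reach is not made up. A row lasts 1/12 s, in which the tool goes at most 41.7 mm and 7.16 degrees, less where a joint would pass 70% of its speed; a pose out of reach is approached as far as the arm can. A call with a gripper value outside its range is refused whole. The fingers move at their own pace and stop on an object; "grip_force" is the grip in N (left out, the last holds). Time passes only in rows, so rows that do not move let the fingers close. It gives the time, the measured TCP pose, the force, the opening and the grip force at its end, in the units of the state.
- observe(): the state, without advancing time (a new reading comes with each control period).
- get_image(name): name is "scene" or "top" or "wrist"; returns a dict with "image" (480x640x3 uint8, red, green, blue), "vfov" (degrees; the focal length in pixels is half the picture's height over the tangent of half this angle, whatever the lens; pixels are square), "cx", "cy" (the principal point, pixels), "k1" (the pictures are not rectified: a ray, as slopes to the right and down, at radius r is drawn at 1 + k1 r^2 times it, then the intrinsics apply), "xyz" and "attitude" of the camera in the world. Camera axes: x right, y down, z forward; pixel columns grow to the right and rows downward; lengths in m; the calibration is good to about 2 mm. A picture is of the moment at which its call begins. There is no depth.
- arm.sign_off(): hands the job in; it is judged then, once.
The state is a dict: "clock": time; "joints": joint angles; "dq": joint speeds; "joint_efforts": joint torques, N m; "position": TCP position; "ee_rot": TCP orientation; "force": force on the tool from outside, world axes, zero at the start; "ft_torque": the same for the moment, N m; "width": opening from 0.0 (shut) to 1.0 (fully open); "gripper_force": force on a finger pad.
Only numpy, scipy, OpenCV 4.12 (cv2) and the standard library are available. Lean on these libraries where they do the work, as an engineer would, in place of code of your own. Each camera call takes 0.05 s, during which the arm holds its last target. There are 200 camera calls.

## Task

Three plates of one order stand on the pass; two already have their steel plating ring standing in the middle. From the three loose rings lying about in front, choose the one of the same size as those two and stand it upright in the middle of the empty plate. Leave the other two loose rings where they are.

Things in the scene. Friction and masses are not known exactly. Their poses are not given: they have to be found in the camera images.
- ring_a: round steel plating ring, open at both ends, standing upright on the worktop; outer diameter 63 mm, height 36 mm, wall about 2 mm. It is the same size as the two rings that already stand on plates (63 mm by 36 mm), so this is the right one. Origin: on its axis, at the lower edge; z up along the axis. Loose, under 0.15 kg; can be gripped across the outside anywhere in its upper half, from above.
- ring_b: steel plating ring like the others but too big: outer diameter 73 mm, height 45 mm, wall about 2 mm. Loose on the worktop. Origin: on its axis, at the lower edge; z up. To be left where it is.
- ring_c: steel plating ring like the others but too small: outer diameter 48 mm, height 36 mm, wall 2 mm. Loose on the worktop. Origin: on its axis, at the lower edge; z up. To be left where it is. Between the loose rings and the plates stand two white ramekins, 71 mm wide and 44 mm high.
- plate_in (a point): centre of the upper face of the flat floor of the empty white plate, 5 mm above the worktop; z up. The plate is round, 160 mm across, its floor flat over a radius of 49 mm, then rising to a rim 16 mm above the worktop; it does not move. It stands in a row with two like plates that carry fixed rings 36 mm high, centres at least 190 mm apart, beyond the loose rings as seen from the robot.
Not all that is in view belongs to the job. Of the things that look like the part that bears plate_in, the larger one is meant. Leave any red look-alike of the ring_a alone.

How it is judged:
By the outcome, as a careful person would: the job done as asked, in the order asked, and still so for the second after the job is handed in, with the robot touching nothing.
It also fails if it takes over 35 s, if anything falls off the work surface, if the arm or the gripper's body presses on something with over 40 N, if the wrist force passes 120 N, or if a joint passes its speed limit or range.

## Working session

There is one attempt and no reset: what is moved stays moved. The work goes in short steps, Python scripts to look and compute and a tool call to move; the robot and the scene stay as the last step left them, time stands still between calls to the robot, and variables do not carry over. Pictures are saved under pics/ and viewed, at most 10 in all, crops included, and the job is handed in when it is done.

Besides the shell and the picture viewer there is one more tool, called after "Request:" as name(argument=value, ...) on one line, values as JSON. drive_tool: Moves the arm, as the interface text tells. Its arguments: {"type":"object","properties":{"steps":{"type":"array"},"grip_force":{"type":"number"}},"required":["steps"]}

```bash
mkdir -p pics
cat > h.py <<'E'
import numpy as np, cv2
from scipy.spatial.transform import Rotation as R
from cell import observe,get_image,arm
def rot(a):
    a=np.array(a,float)
    return a if a.shape==(3,3) else R.from_rotvec(a).as_matrix()
def ray(c,u,v):
    f=240/np.tan(np.radians(c["vfov"])/2)
    d=np.array([(u-c["cx"])/f,(v-c["cy"])/f]); s=d.copy()
    for _ in range(30): s=d/(1+c["k1"]*(s@s))
    return rot(c["attitude"])@np.array([s[0],s[1],1])
def onplane(c,u,v,z):
    d=ray(c,u,v); p=np.array(c["xyz"]); return p+d*(z-p[2])/d[2]
def snap(n,fn=None):
    c=get_image(n)
    if fn: cv2.imwrite("pics/"+fn+".png",c["image"][:,:,::-1])
    return c
E
python3 - <<'E'
from h import *
for n in ("top","scene"):
    c=snap(n,n+"0"); print({k:v for k,v in c.items() if k!="image"})
s=observe(); print(s); print(arm.tcp_to_grasp)
E
```

```text
{'vfov': 57.68339609468695, 'cx': 309.5636992256331, 'cy': 238.95843432658188, 'k1': -0.09318184947844108, 'xyz': array([ 0.42265483, -0.13690378,  1.02509296]), 'attitude': array([-2.1601091 ,  2.20451543, -0.0767543 ])}
{'vfov': 48.971895307593165, 'cx': 317.6152710201763, 'cy': 249.38069514316024, 'k1': 0.040274880887317704, 'xyz': array([-0.38940543,  0.84656816,  0.80976564]), 'attitude': array([-0.89903535,  2.2915204 , -1.32862299])}
{'clock': 0.1, 'joints': array([ 1.06336657,  0.43516542,  0.02499079,  1.57396087, -0.01158945,
        1.13396439, -0.07507086]), 'dq': array([ 0.00065085, -0.00111474,  0.00021036, -0.00055915, -0.00116359,
       -0.00095366,  0.00125084]), 'joint_efforts': array([ 3.60712911e-03, -6.69127035e+01,  9.88312438e-01, -3.15142930e+01,
       -6.03558496e-02,  3.74735962e-02,  8.89594139e-05]), 'position': array([ 0.2459392 , -0.57411808,  0.22603361]), 'ee_rot': array([-3.07620608e+00, -6.31233954e-01,  6.41790813e-04]), 'force': array([-0.7958177 , -0.1861369 ,  0.19654427]), 'ft_torque': array([ 0.00917258, -0.03352075, -0.00329592]), 'gripper_force': 0.0, 'width': 0.9985216803910091}
0.0188
```

View pics/top0.png

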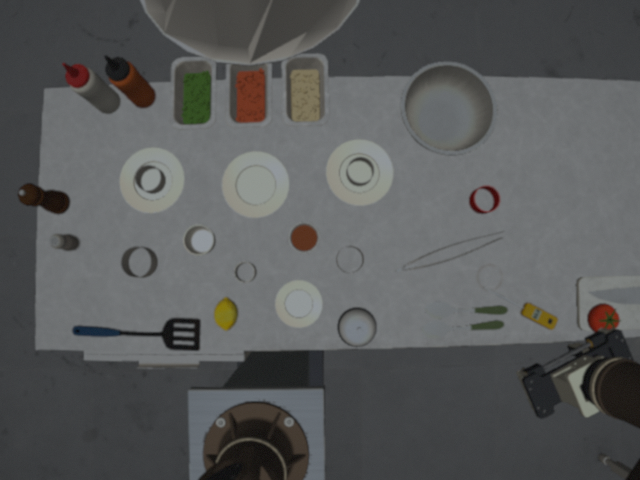

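View pics/scene0.png

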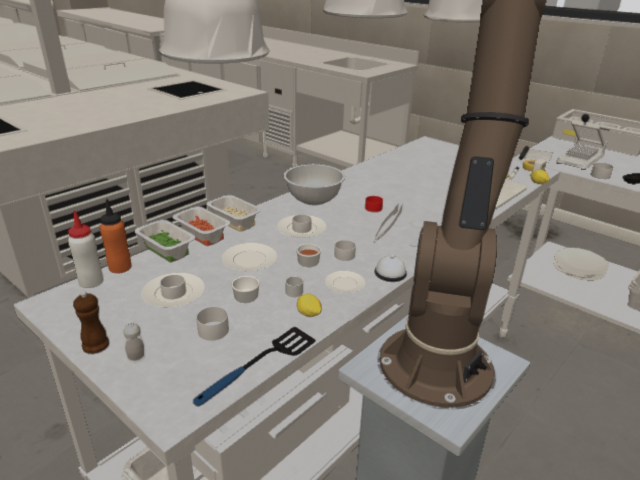

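The top view shows the medium ring near (350,259), the small one at (246,272) and the big one at (139,262). The empty large plate is at (255,184), with ramekins at (200,240) and (304,237). Heat lamps hang beyond the plates. Next I'll fit the ring and plate.

Run:
```python
from h import *
c=snap("top"); im=c["image"]; g=cv2.cvtColor(im,cv2.COLOR_RGB2GRAY)
# plate: cream colour mask
sub=im[140:230,210:300].astype(int)
m=((sub[:,:,0]-sub[:,:,2])>12).astype(np.uint8)
k=max(cv2.findContours(m,cv2.RETR_EXTERNAL,cv2.CHAIN_APPROX_NONE)[0],key=cv2.contourArea)
(e,ax,_)=cv2.fitEllipse(k); u,v=e[0]+210,e[1]+140
print("plate",u,v,ax,onplane(c,u,v,.016), onplane(c,u,v,.005))
s=8
for nm,(x,y,w) in dict(ring=(350,259,22),plate=(255,184,40)).items():
    crop=g[y-w:y+w,x-w:x+w]; big=cv2.resize(crop,None,fx=s,fy=s,interpolation=cv2.INTER_CUBIC)
    big=cv2.normalize(big,None,0,255,cv2.NORM_MINMAX)
    globals()[nm]=cv2.resize(big,(400,400))
    h=cv2.HoughCircles(cv2.GaussianBlur(big,(9,9),3),cv2.HOUGH_GRADIENT,1.5,10,param1=60,param2=30,minRadius=int(11*s),maxRadius=int(17*s) if nm=="ring" else int(24*s))
    for q in (h[0][:6] if h is not None else []):
        uu,vv=x-w+(q[0]+.5)/s-.5,y-w+(q[1]+.5)/s-.5
        print(nm,uu,vv,q[2]/s,[onplane(c,uu,vv,z).round(4) for z in (0,.005,.036)])
cv2.imwrite("pics/crop.png",np.hstack([ring,plate]))
# lamp height: top of lamp lower rim in scene/top
```

```text
plate 297.2996597290039 227.6014862060547 (3.4110841751098633, 6.021359443664551) [ 0.524061   -0.10643828  0.016     ] [ 0.52516642 -0.10610618  0.005     ]
ring 349.40625 258.96875 12.03125 [array([ 0.4491, -0.2271,  0.    ]), array([ 0.4489, -0.2267,  0.005 ]), array([ 0.4481, -0.224 ,  0.036 ])]
ring 350.71875 258.21875 13.6625 [array([ 0.4508, -0.2303,  0.    ]), array([ 0.4506, -0.2298,  0.005 ]), array([ 0.4498, -0.227 ,  0.036 ])]
ring 348.09375 259.15625 13.025 [array([ 0.4487, -0.224 ,  0.    ]), array([ 0.4486, -0.2236,  0.005 ]), array([ 0.4478, -0.221 ,  0.036 ])]
ring 349.03125 260.46875 13.4375 [array([ 0.4456, -0.2262,  0.    ]), array([ 0.4454, -0.2257,  0.005 ]), array([ 0.4447, -0.223 ,  0.036 ])]
ring 351.84375 256.71875 15.44375 [array([ 0.4542, -0.233 ,  0.    ]), array([ 0.4541, -0.2325,  0.005 ]), array([ 0.4531, -0.2296,  0.036 ])]
ring 351.09375 259.90625 12.51875 [array([ 0.4468, -0.231 ,  0.    ]), array([ 0.4467, -0.2306,  0.005 ]), array([ 0.4459, -0.2277,  0.036 ])]
plate 255.53125 184.90625 18.8 [array([ 0.6302, -0.008 ,  0.    ]), array([ 0.6292, -0.0086,  0.005 ]), array([ 0.6229, -0.0125,  0.036 ])]
plate 254.40625 185.46875 19.8875 [array([ 0.6289, -0.0053,  0.    ]), array([ 0.6279, -0.0059,  0.005 ]), array([ 0.6217, -0.0099,  0.036 ])]
plate 255.53125 183.59375 19.68125 [array([ 0.6334, -0.008 ,  0.    ]), array([ 0.6324, -0.0086,  0.005 ]), array([ 0.626 , -0.0125,  0.036 ])]
plate 256.09375 186.21875 19.94375 [array([ 0.627 , -0.0093,  0.    ]), array([ 0.626 , -0.0099,  0.005 ]), array([ 0.6198, -0.0138,  0.036 ])]
plate 258.53125 185.28125 21.81875 [array([ 0.6291, -0.0152,  0.    ]), array([ 0.6281, -0.0158,  0.005 ]), array([ 0.6219, -0.0194,  0.036 ])]
plate 254.78125 186.96875 20.84375 [array([ 0.6253, -0.0061,  0.    ]), array([ 0.6243, -0.0068,  0.005 ]), array([ 0.6182, -0.0107,  0.036 ])]
```

View pics/crop.png

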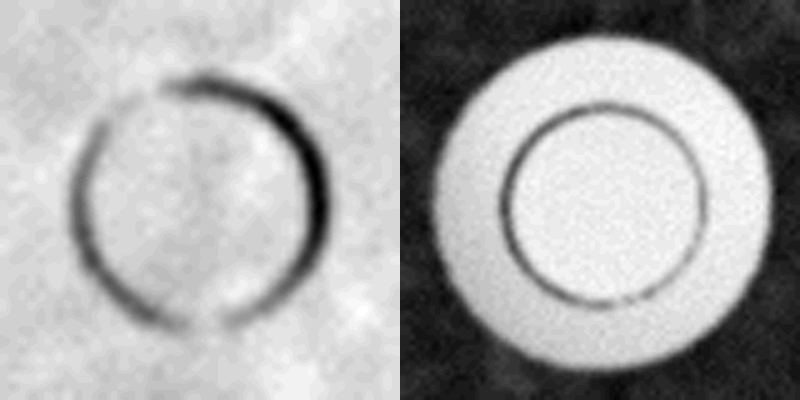

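Run:
```python
from h import *
c=snap("top"); g=cv2.cvtColor(c["image"],cv2.COLOR_RGB2GRAY)
s=g[140:228,210:300]; _,m=cv2.threshold(cv2.resize(s,None,fx=8,fy=8,interpolation=cv2.INTER_CUBIC),0,255,cv2.THRESH_OTSU)
k=max(cv2.findContours(m,0,1)[0],key=cv2.contourArea); e=cv2.fitEllipse(k)
u,v=210+e[0][0]/8-.44,140+e[0][1]/8-.44
print("plate rim",u,v,np.array(e[1])/8,onplane(c,u,v,.016)); print("floor",onplane(c,255.3,184.5,.006))
print("ring",onplane(c,349.5,258.8,.036),onplane(c,349.5,258.8,.018))
sc=snap("scene")
# lamp bottom-rim centre: triangulate roughly
def tri(c1,p1,c2,p2):
    a,b=ray(c1,*p1),ray(c2,*p2);A=np.stack([a,-b],1);d=np.array(c2["xyz"])-np.array(c1["xyz"])
    t=np.linalg.lstsq(A,d,rcond=None)[0];return np.array(c1["xyz"])+a*t[0],np.array(c2["xyz"])+b*t[1]
print("lamp",tri(c,(250,0),sc,(215,45)))
w=snap("wrist"); o=observe(); T=R.from_rotvec(o["ee_rot"]).as_matrix()
print(T.round(3)); print("cam in tool",T.T@(np.array(w["xyz"])-o["position"]),(T.T@rot(w["attitude"])).round(3),w["vfov"])
```

```text
plate rim 255.12749725341797 184.1093049621582 [66.03993225 67.38609314] [ 0.62891452 -0.00905877  0.016     ]
floor [ 0.63000681 -0.00819518  0.006     ]
ring [ 0.44851129 -0.22418754  0.036     ] [ 0.44898184 -0.22577597  0.018     ]
lamp (array([ 0.74017588, -0.07151535,  0.55190878]), array([ 0.76565436, -0.04403061,  0.57280368]))
[[ 0.919  0.394 -0.   ]
 [ 0.394 -0.919  0.   ]
 [-0.    -0.001 -1.   ]]
cam in tool [ 0.08430665 -0.00037777 -0.1580255 ] [[-0.001 -0.952 -0.305]
 [ 1.    -0.001 -0.   ]
 [-0.    -0.305  0.952]] 66.88928753924847
```

Request:
drive_tool(steps=[[0, 17, 29, 0, 0], [0, 17, 29, 0, 0], [0, 17, 29, 0, 0], [0, 17, 29, 0, 0], [0, 17, 29, 0, 0], [0, 17, 29, 0, 0], [0, 17, 29, -12, 0], [0, 17, 29, -12, 0], [0, 17, 29, -12, 0], [0, 17, 29, -12, 0], [0, 17, 29, -12, 0], [0, 16, 29, -12, 0], [0, 0, 0, 0, 0], [0, 0, 0, 0, 0], [0, 0, 0, 0, 0], [0, 0, 0, 0, 0]])

```text
clock: 1.63
position: [0.4487, -0.228, 0.1551]
ee_rot: [3.077, 0.628, 0.0]
force: [0.2, -0.6, 0.2]
width: 1.0
gripper_force: 0.0
```

Run:
```python
from h import *
w=snap("wrist","w1"); o=observe(); print(o["position"],o["clock"],o["force"],o["joints"])
print(w["cx"],w["cy"])
```

```text
[ 0.44867315 -0.22805806  0.15514181] 1.6833 [-0.25916365 -0.9273489  -0.57844616] [ 0.47737279  0.32417387 -0.14370441  1.94702752  0.06039737  0.87375605
 -0.86621359]
321.1808143783017 240.22736439621985
```

View pics/w1.png

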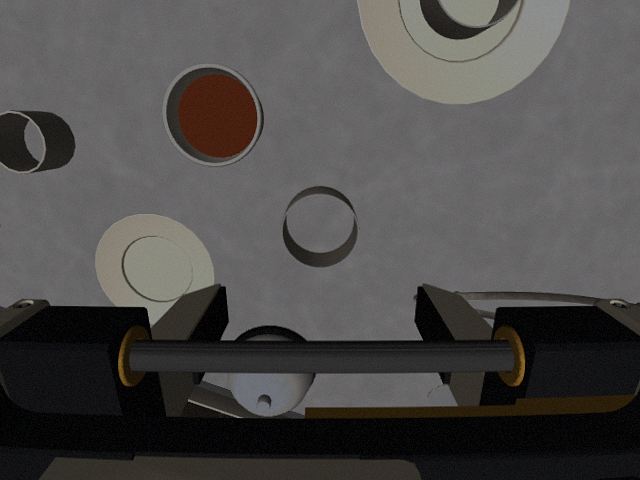

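The wrist view shows ring_a clear between the fingers. Its rim spans columns 283–357 and rows ~195–268, and its base spans rows 186–252.

Run:
```python
from h import *
w=snap("wrist")
for u,v,z in ((320,231.5,.036),(320.5,219,0)): print(onplane(w,u,v,z))
print(np.linalg.norm(onplane(w,283,231,.036)-onplane(w,357,231,.036)))
g=cv2.cvtColor(w["image"],cv2.COLOR_RGB2GRAY)[175:280,270:370]
m=(cv2.GaussianBlur(g,(3,3),0)<np.median(g)-15).astype(np.uint8)
k=np.vstack([q for q in cv2.findContours(m,0,1)[0] if cv2.contourArea(q)>20]); h=cv2.convexHull(k).reshape(-1,2)+[270,175]
print(h.min(0),h.max(0))
L=h[h[:,1]>228]; U=h[h[:,1]<212]
for P,z in ((L,.036),(U,0.)):
    X=np.array([onplane(w,*p,z)[:2] for p in P])
    A=np.c_[2*X,np.ones(len(X))]; s=np.linalg.lstsq(A,(X**2).sum(1),rcond=None)[0]
    print(s[:2],2*np.sqrt(s[2]+s[:2]@s[:2]),len(X))
```

```text
[ 0.45066622 -0.22591408  0.036     ]
[ 0.45171645 -0.225876    0.        ]
0.058852388423152394
[282 186] [357 267]
[ 0.45008959 -0.22556179] 0.060040687993854126 20
[ 0.44972901 -0.22592927] 0.06384575530766051 14
```

Request:
drive_tool(steps=[[0, 1.5, 2.3, -20, 0], [0, 0, 0, -25, 0], [0, 0, 0, -25, 0], [0, 0, 0, -25, 0], [0, 0, 0, -20, 0], [0, 0, 0, -15, 0], [0, 0, 0, -10, 0], [0, 0, 0, -4, 0], [0, 0, 0, 0, 0], [0, 0, 0, 0, 0]], grip_force=12)

```text
clock: 2.57
position: [0.451, -0.2247, 0.0113]
ee_rot: [3.077, 0.63, 0.001]
force: [0.2, -0.3, 0.4]
width: 1.0
gripper_force: 0.0
```

Request:
drive_tool(steps=[[1, 0, 0, 0, 0], [1, 0, 0, 0, 0], [1, 0, 0, 0, 0], [1, 0, 0, 0, 0], [1, 0, 0, 0, 0], [1, 0, 0, 0, 0], [1, 0, 0, 0, 0], [1, 0, 0, 0, 0], [1, 0, 0, 0, 0], [1, 0, 0, 0, 0]], grip_force=12)

```text
clock: 3.4
position: [0.4508, -0.2243, 0.0109]
ee_rot: [3.077, 0.631, 0.0]
force: [-0.8, -0.2, 5.3]
width: 0.672
gripper_force: 12.0
```

Request:
drive_tool(steps=[[1, 0, 0, 10, 0], [1, 0, 0, 20, 0], [1, 0, 0, 30, 0], [1, 0, 0, 30, 0], [1, 10, 12, 10, 0], [1, 18, 22, 0, 0], [1, 20, 24, 0, 0], [1, 20, 24, 0, 0], [1, 20, 24, 0, 0], [1, 20, 24, 0, 0], [1, 20, 24, 0, 0], [1, 20, 24, 0, 0], [1, 18, 22, 0, 0], [1, 12, 15, 0, 0], [1, 0, 0, 0, 0], [1, 0, 0, 0, 0], [1, 0, 0, 0, 0], [1, 0, 0, 0, 0]])

```text
clock: 4.9
position: [0.6278, -0.0108, 0.1108]
ee_rot: [3.077, 0.629, -0.001]
force: [-0.8, 0.1, -0.1]
width: 0.673
gripper_force: 12.0
```

Run:
```python
from h import *
w=snap("wrist","w2"); t=snap("top"); o=observe(); print(o["position"],o["width"],o["clock"],o["force"])
g=cv2.cvtColor(w["image"],cv2.COLOR_RGB2GRAY)
```

```text
[ 0.62804536 -0.01057514  0.11086727] 0.677163741426691 5.0 [-0.21231784 -0.00317135  0.01265027]
```

View pics/w2.png

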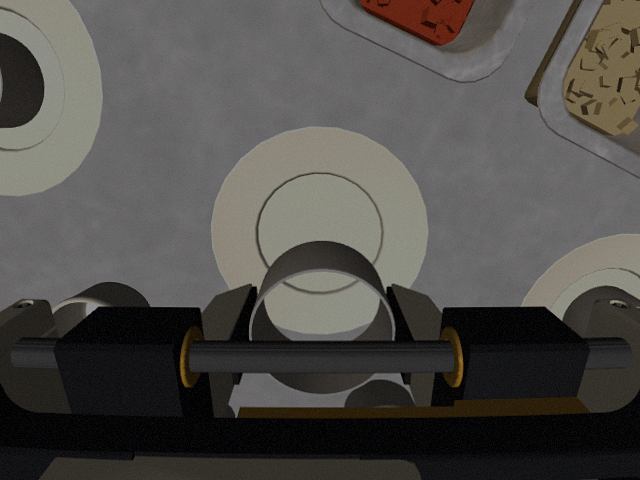

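The empty plate is in clear view: its floor circle spans columns 257–383 and rows 172–293, and its rim spans columns 211–428. The ring hangs upright between the pads.

Run:
```python
from h import *
w=snap("wrist"); im=w["image"]; o=observe()
print("floor",onplane(w,320,232.5,.005))
def fit(P,z):
    X=np.array([onplane(w,*p,z)[:2] for p in P]); s=np.linalg.lstsq(np.c_[2*X,np.ones(len(X))],(X**2).sum(1),rcond=None)[0]
    return s[:2],2*np.sqrt(s[2]+s[:2]@s[:2]),len(X)
g=cv2.GaussianBlur(cv2.cvtColor(im,cv2.COLOR_RGB2GRAY),(5,5),0).astype(int)
# radial edges from the floor centre, above the ring and fingers
P=[];Q=[]
for a in np.radians(np.arange(190,351,4)):
    r=np.arange(40,130); u=320+r*np.cos(a); v=232+r*np.sin(a)
    p=g[v.round().astype(int),u.round().astype(int)]
    i=np.argmin(p[:35]); P.append((u[i],v[i]))
    d=p[4:]-p[:-4]; i=35+np.argmin(d[35:])+2; Q.append((u[i],v[i]))
print("groove",fit(P,.005)); print("rim",fit(Q,.016))
print(o["position"])
```

```text
floor [ 0.6328611  -0.00723704  0.005     ]
groove (array([ 0.62997641, -0.00779363]), np.float64(0.09528108849660487), 41)
rim (array([ 0.63074348, -0.00760554]), np.float64(0.1583341597758524), 41)
[ 0.628179   -0.01037715  0.11090651]
```

Request:
drive_tool(steps=[[1, 2.8, 2.6, -10, 0], [1, 0, 0, -20, 0], [1, 0, 0, -20, 0], [1, 0, 0, -20, 0], [1, 0, 0, -12, 0], [1, 0, 0, -6, 0], [1, 0, 0, -3, 0], [1, 0, 0, -1, 0], [1, 0, 0, 0, 0], [1, 0, 0, 0, 0], [1, 0, 0, -1, 0], [1, 0, 0, -1, 0], [1, 0, 0, 0, 0], [1, 0, 0, 0, 0]])

```text
clock: 6.22
position: [0.6315, -0.0067, 0.0169]
ee_rot: [3.077, 0.631, 0.0]
force: [0.0, -0.9, -1.1]
width: 0.675
gripper_force: 12.0
```

Request:
drive_tool(steps=[[1, 0, 0, -0.5, 0], [1, 0, 0, -0.5, 0], [1, 0, 0, 0, 0], [1, 0, 0, 0, 0]])

```text
clock: 6.55
position: [0.6315, -0.0066, 0.0161]
ee_rot: [3.077, 0.631, 0.0]
force: [-1.7, 0.0, 3.6]
width: 0.673
gripper_force: 12.0
```

Request:
drive_tool(steps=[[0.3, 0, 0, 0, 0], [0.2, 0, 0, 0, 0], [0.15, 0, 0, 0, 0], [0.15, 0, 0, 0, 0], [0.15, 0, 0, 0, 0], [0.15, 0, 0, 0, 0], [0.15, 0, 0, 5, 0], [0.15, 0, 0, 15, 0], [0.15, 0, 0, 30, 0], [0.15, 0, 0, 30, 0], [0.15, -10, 0, 30, 0], [0.15, -25, 0, 20, 0], [0.15, -35, 0, 0, 0], [0.15, -35, 0, 0, 0], [0.15, -35, 0, 0, 0], [0.15, 0, 0, 0, 0], [0.15, 0, 0, 0, 0], [0.15, 0, 0, 0, 0], [0.15, 0, 0, 0, 0]])

```text
clock: 8.13
position: [0.4928, -0.0065, 0.1462]
ee_rot: [3.077, 0.631, 0.003]
force: [0.2, -0.4, -0.7]
width: 0.851
gripper_force: 0.0
```

Run:
```python
from h import *
w=snap("wrist","w3"); t=snap("top","t3"); o=observe(); print(o["position"],o["clock"])
```

```text
[ 0.4925441  -0.00651495  0.14577998] 8.2333
```

View pics/w3.png

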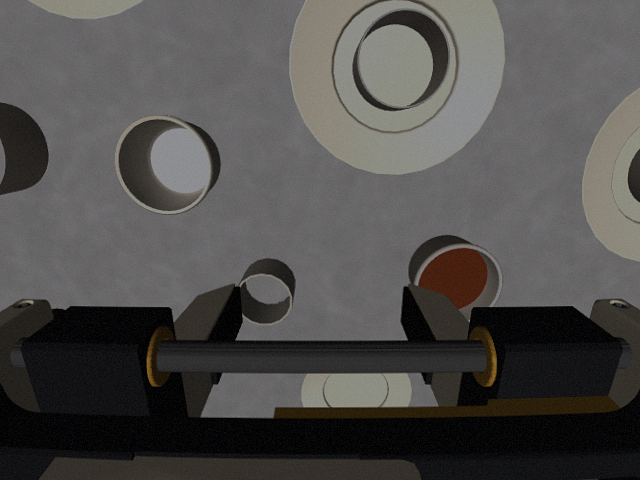

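The ring stands upright on the plate at about (402,60), inside the floor circle, which spans columns 333–458 and rows 1–131. I'll check how well it is centred.

Run:
```python
from h import *
w=snap("wrist"); im=w["image"]
g=cv2.cvtColor(im,cv2.COLOR_RGB2GRAY)
G=cv2.GaussianBlur(g,(3,3),0).astype(float)
def fit(P,z):
    X=np.array([onplane(w,*p,z)[:2] for p in P]); s=np.linalg.lstsq(np.c_[2*X,np.ones(len(X))],(X**2).sum(1),rcond=None)[0]
    return s[:2],2*np.sqrt(s[2]+s[:2]@s[:2]),len(X)
P=[]
for a in np.radians(np.arange(-40,220,4)):
    r=np.arange(56,72); u=395.5+r*np.cos(a); v=66+r*np.sin(a); i=np.argmin(G[v.round().astype(int),u.round().astype(int)]); P.append((u[i],v[i]))
print("groove",fit(P,.005))
# outer silhouette walking in from the groove: base edge is lower left, rim edge upper right
def sil(A):
    o=[]
    for a in np.radians(A):
        r=np.arange(54,30,-.5); u=395.5+r*np.cos(a); v=66+r*np.sin(a); p=G[v.round().astype(int),u.round().astype(int)]
        i=np.flatnonzero(p<np.median(p[:8])-25)
        if len(i): o.append((u[i[0]],v[i[0]]))
    return o
print("base",fit(sil(range(95,176,4)),.005)); print("rim",fit(sil(range(-85,6,4)),.041))
c=get_image("top")["image"][120:300,100:420]; cv2.imwrite("pics/t4.png",cv2.resize(c[:,:,::-1],(800,450),interpolation=cv2.INTER_CUBIC))
```

```text
groove (array([ 0.62922719, -0.00800263]), np.float64(0.09315336375314773), 65)
base (array([ 0.63028806, -0.0069826 ]), np.float64(0.06282444788748523), 21)
rim (array([0.44949506, 0.33233311]), np.float64(0.8260300337359635), 2)
```

View pics/t4.png

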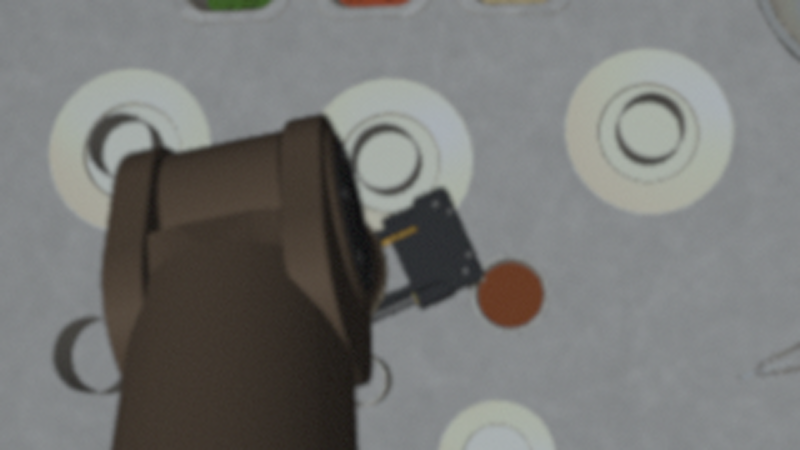

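The top view shows the ring upright on the middle plate and the other things where they were. The wrist fit puts the ring within about 1.5 mm of the plate centre, so I'm handing in.

```bash
python3 -c "
from cell import arm; print(arm.sign_off())"
```

```text
the job is handed in; nothing more can be done
None
```

The 63 mm ring (ring_a) stands upright in the middle of the empty plate, about 1.5 mm off centre by the wrist camera; I left the other two loose rings alone, and the job is handed in at about 8 s on the robot's clock.

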